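# Hang the parts basket on the drain stand

### The arm

A 7-joint arm with a two-finger parallel gripper is mounted at the origin on the work surface. World frame = base frame: x ahead of the robot, y to its left, z up, the work surface at z = 0. Lengths are in m, angles in degrees, forces in N, time in s.
With the tool pointing down it reaches from about 0.425 to 0.875 m from the base axis. Payload 8.4 kg.
Tool frame: the origin (TCP) lies midway between the tips of the shut fingers; the grasp point (between the pads) lies 19 mm behind it; z points along the fingers, y is the line along which they close (so a half turn about z gives the same grasp; the last joint's range is limited). The gripper opens to 87 mm and grips with 3 to 60 N. Pads are 19 mm wide; open, the fingers measure 117 mm over their backs; the gripper's body (75 mm by 190 mm) begins 51 mm behind the grasp point.
Start: joints at [58.316, 19.091, 2.286, 83.961, -0.768, 76.965, -3.352], TCP at [0.285, -0.584, 0.199] pointing down, gripper open.
Joint ranges: [-147.57, 147.57], [-21.85, 119.76], [-74.77, 79.35], [14.55, 137.4], [-85.83, 265.84], [4.83, 119.75], [-152.11, 152.11]. Speed limits (degrees/s): [127.2, 127.2, 159.86, 159.86, 180, 180, 180].

### API

Orientations are given as [roll, pitch, yaw] about the fixed x, y, z axes, in that order (R = Rz(yaw) Ry(pitch) Rx(roll)).
In Python, from workcell import manip gives the robot as it stands.
- The arm moves only by the tool play_rows, never from a script. Its argument "increments" is a list of rows, each a list of 6 numbers: the shift along the tool's x, y, z in mm, then the turn, a rotation vector about the tool's x, y, z in degrees. In form: [[tx, ty, tz, wx, wy, wz], ...]. A call has 1 to 8 rows; each row shifts and turns the commanded pose from where the row before left it, along the tool's axes as they then stand; what a row does not reach is not made up. A row lasts 1/10 s, in which the tool goes at most 50 mm and 8.59 degrees, less where a joint would pass 70% of its speed; a pose out of reach is approached as far as the arm can. A call is refused whole if a number of a shift passes 50 or a number of a turn 8.59, either way. A call with a gripper value outside its range is refused whole. "hand" is the finger opening in mm, from 0 to 87, set as the call begins (left out, the last holds). The fingers move at their own pace and stop on an object; "force" is the grip in N (left out, the last holds). Time passes only in rows, so rows that do not move let the fingers close. It gives the time, the measured TCP pose, the force, the opening and the grip force at its end, in the units of the state.
- manip.observe(): the state, without advancing time (a new reading comes with each control period).
- manip.get_image(name): name is "scene" or "top" or "wrist"; returns a dict with "frame" (400x640x3 uint8, red, green, blue), "depth" (400x640 float32, m along the optical axis (not along the pixel's ray), 0 where there is no reading), "K" (3x3 intrinsics, pixels), "camera_from_world" (4x4, takes a point from world to camera coordinates); the wrist camera has in their place "hand_eye" (4x4, takes a point from camera to tool coordinates, whose origin is the TCP and whose axes are the flange's). Camera axes: x right, y up, looking along -z (the intrinsics and any distortion apply to the point x, -y, -z); pixel columns grow to the right and rows downward; lengths in m; the calibration is good to about 2 mm. The wrist camera is an equidistant fisheye: a pixel r from the principal point sees the ray r / f radians off the axis. A picture is of the moment at which its call begins: read the wrist's pose just before it.
- manip.job_done(): hands the job in; it is judged then, once.
The state is a dict: "t": time; "joint_pos": joint angles; "qvel": joint speeds; "tau": joint torques, N m; "ee_pos": TCP position; "tool_rot": TCP orientation; "force": force on the tool from outside, world axes, zero at the start; "wrist_torque": the same for the moment, N m; "opening": finger opening in m; "grasp_force": force on a finger pad.
Only numpy, scipy, OpenCV 4.12 (cv2) and the standard library are available. Lean on these libraries where they do the work, as an engineer would, in place of code of your own. Each camera call takes 0.05 s, during which the arm holds its last target. There are 200 camera calls.

### The job

Swing the drain stand's hook arm all the way round to its stop, over the blue drip pan, then lock it there by dropping the red-headed pin fully home through the hole in the arm's orange lug into the socket below. Then hang the wire basket by its handle on the hook, keeping it upright with both turned parts inside, and let it come to rest. Leave the other pins, the loose parts, the bottle and the scanner where they are.

Things in the scene. Friction and masses are not known exactly. Their poses are not given: they have to be found in the camera images.
- stand: Fixed drain stand: cream base plate 130 x 150 mm, steel post 28 mm thick, in front of it a blue drip pan (130 x 116 x 25 mm high, centred 130 mm from the post along this frame's -x). Origin at table height on the post's axis, which is the arm's hinge axis; z up; -x points from the post over the pan. Only the hook's tip is higher than 180 mm.
- hook_arm (a joint): Angle (rad) of the hook arm about the upright post: 0 = against its stop, pointing along the stand's -x over the pan; positive = swung away towards the stand's -y side (starts 0.6 to 1.15, limit 1.3). It stays where left and moves with a push of about 2 N. The arm is a round steel bar 8 mm thick, centre line 172 mm above the table from the post out to radius 85 mm.
- hook_seat (a point): Top of the bar at the hook's lowest point, where the handle should hang: 130 mm from the post's axis, 167 mm above the table (from radius 85 mm the bar dips 9 mm to here, then turns up to the tip). Moves with the arm.
- hook_tip (a point): Top of the hook's upturned tip, 152 mm from the post's axis, 194 mm above the table. Moves with the arm.
- lug_hole (a point): Mouth centre of the vertical through hole (11.5 mm wide) in the arm's orange lug: 36 x 36 x 12 mm, top face and this point 172 mm above the table, 55 mm from the post's axis, square to the bar (on the stand's +y side when the arm is at its stop). Moves with the arm; over the socket only at the stop.
- socket (a point): Centre of the mouth of the fixed socket's hole (11.5 mm wide, 28 mm deep, right through the grey block), 158 mm above the table, 55 mm from the post's axis along the stand's +y.
- lock_pin: The red-headed locking pin, standing at first in one of the three holes of the pin block: steel shank 8 mm thick and 40 mm long with a round foot, above it a red head 18 mm thick and 34 mm tall. Origin at the foot, z up along the pin (head from z = 40 to 74 mm). Fully home, the head rests on the orange lug and the foot is 132 mm above the table.
- pin_tip (a point): Foot of the locking pin (its origin).
- pin_block: Fixed aluminium block 46 x 146 x 45 mm with three holes 50 mm apart along its y axis, each holding a pin (red, black or blue head, in any order) whose head rests on the block. Origin at the centre of its underside.
- basket: Steel wire basket 100 (x) x 76 (y) mm, walls 45 mm high, floor 3 mm, low divider across the middle. Handle: 7 mm wire in the plane x = 0, rising from y = +-34 mm to 98 mm high and on to a peak at y = 0, centre line 112 mm high; the hook goes through below it along the basket's x, from either side. Origin at the centre of its underside, z up. About 0.4 kg with its parts.
- handle_under (a point): Underside of the handle wire at its peak, 108.5 mm above the basket's underside: the point that should rest on the hook seat.
- grip_block (a point): Centre of the yellow grip block fixed on top of the handle's peak: 18 mm (x) x 30 mm (y) x 42 mm tall, from 113.5 to 155.5 mm above the basket's underside.
- part_a: Turned steel part in one pocket of the basket, 32 mm across, 25 mm tall. Origin at the centre of its underside.
- part_b: The same kind of part in the basket's other pocket.
- black_pin: Bystander: pin like the locking pin, with a black head.
- blue_pin: Bystander: pin like the locking pin, with a blue head.
- loose_part_1: Bystander: loose turned part standing near the basket, 32 mm across, 25 mm tall.
- loose_part_2: Bystander: loose turned part standing near the pin block, same size.
- gauge_stand: Fixed obstacle on one side of the drain stand: dial gauge stand, base 80 mm across, thin column to 270 mm, its dial on an arm at 215 mm reaching 110 mm along its +x. Origin under the column.
- bottle: Bystander: white bottle with an orange cap, 50 mm across, 140 mm tall, on the other side of the drain stand.
- scanner: Bystander: black and orange hand scanner lying on the table in front of the robot, about 52 x 183 x 38 mm, longest along its y.

How it is judged (in metres and radians):
On the way, in this order (a step that is already met when the one before it is completed fails the run):
1. the hook arm is swung home against its stop (value of joint hook_arm below 0.06 rad), for 0.2 s.
2. the red pin is fully home through the lug and in the socket, locking the arm (value of joint hook_arm below 0.06 rad and horizontal distance between pin_tip and socket below 0.005 m and z of pin_tip in the frame of stand below 0.138 m and angle between lock_pin's own z axis and vertical below 0.15 rad), for 0.2 s.
3. the basket's handle rests on the hook seat (distance between handle_under and hook_seat below 0.02 m and angle between basket's own z axis and vertical below 0.35 rad), for 0.2 s.
At the end, for the whole second after the job is handed in: Arm within 0.06 rad of its stop; red pin upright (0.15 rad) in the socket, foot within 5 mm of the hole axis and under 138 mm high (6 mm from home); basket at rest, handle underside within 20 mm of the hook seat, tilt under 0.35 rad, both turned parts inside (all of step 2 and all of step 3 and x of part_a in the frame of basket between -0.04 and 0.04 m and y of part_a in the frame of basket between -0.03 and 0.03 m and z of part_a in the frame of basket between -0.005 and 0.03 m and x of part_b in the frame of basket between -0.04 and 0.04 m and y of part_b in the frame of basket between -0.03 and 0.03 m and z of part_b in the frame of basket between -0.005 and 0.03 m and linear speed of basket below 0.04 m/s and angular speed of basket below 0.5 rad/s and linear speed of lock_pin below 0.03 m/s); the robot touches nothing.
It fails at once if a loose turned part is moved by more than 30 mm (distance of any of loose_part_1, loose_part_2 from where it was at the start of the episode above 0.03 m).
It fails at once if the bottle or the scanner is moved by more than 30 mm (distance of any of bottle, scanner from where it was at the start of the episode above 0.03 m).
It fails at once if the black or the blue pin is moved by more than 30 mm (distance of any of black_pin, blue_pin from where it was at the start of the episode above 0.03 m).
It fails at once if the basket is tipped by more than 0.7 rad (angle between basket's own z axis and vertical above 0.7 rad).
It fails at once if a turned part falls out of the basket (distance between any of part_a, part_b and basket above 0.09 m).
It also fails if it takes over 67 s, if anything falls off the work surface, if the arm or the gripper's body presses on something with over 40 N, if the wrist force passes 120 N, or if a joint passes its speed limit or range.

## Working session

There is one attempt and no reset: what is moved stays moved. The work goes in short steps, Python scripts to look and compute and a tool call to move; the robot and the scene stay as the last step left them, time stands still between calls to the robot, and variables do not carry over. Pictures are saved under pics/ and viewed, at most 12 in all, crops included, and the job is handed in when it is done.

Besides the shell and the picture viewer there is one more tool, called after "Emit:" in YAML: its name, and indented under it one key for each argument. play_rows: Moves the arm, as the interface text tells. Its arguments: {"type":"object","properties":{"increments":{"type":"array"},"hand":{"type":"number"},"force":{"type":"number"}},"required":["increments"]}

```bash
mkdir -p pics
cat > h.py <<'E'
import numpy as np, cv2
from workcell import manip
from scipy.spatial.transform import Rotation as R
def cloud(im):
    K=im["K"];d=im["depth"];v,u=np.mgrid[0:d.shape[0],0:d.shape[1]]
    p=np.stack([(u-K[0,2])/K[0,0]*d,-(v-K[1,2])/K[1,1]*d,-d],-1)
    T=np.linalg.inv(im["camera_from_world"])
    return p@T[:3,:3].T+T[:3,3]
E
python3 - <<'E'
from h import *
s=manip.observe();print(s)
for n in("scene","top"):
    im=manip.get_image(n);np.savez(f"{n}.npz",**im);cv2.imwrite(f"pics/{n}.png",im["frame"][...,::-1]);print(n,im["K"],im["camera_from_world"],[k for k in im])
E
```

```text
{'t': 0.0, 'joint_pos': array([58.31469978, 19.13106124,  2.28499326, 84.0114207 , -0.76794996,
       76.9663995 , -3.35217051]), 'qvel': array([-0.00078314, -0.01571985, -0.03490595, -0.06332812, -0.11207841,
       -0.02450116,  0.02844711]), 'tau': array([ 4.59699804e-04, -6.56349277e+01,  1.33563694e+00, -4.03795195e+01,
       -5.96899912e-02,  4.45573940e-02,  1.73198728e-04]), 'ee_pos': array([ 0.28469784, -0.58375873,  0.19776419]), 'tool_rot': array([-1.79906574e+02,  6.27677238e-03,  2.59997927e+01]), 'force': array([0.89349075, 0.64061943, 0.25405494]), 'wrist_torque': array([-0.02051555,  0.02193973,  0.01437536]), 'grasp_force': 0.0, 'opening': 0.08719386452148704}
scene [[491.04081114   0.         320.73799948]
 [  0.         491.04081114 196.14276399]
 [  0.           0.           1.        ]] [[-0.82296668  0.56770291  0.02095845  0.44012102]
 [-0.38089875 -0.57878723  0.72105581  0.09361217]
 [ 0.42147596  0.58542186  0.69255993 -1.59425676]
 [ 0.          0.          0.          1.        ]] ['frame', 'depth', 'K', 'camera_from_world']
top [[490.48600005   0.         323.48469761]
 [  0.         490.48600005 197.13738755]
 [  0.           0.           1.        ]] [[-0.00674375 -0.99966037 -0.02517261  0.02445744]
 [ 0.99454301 -0.0093258   0.10390969 -0.55488821]
 [-0.10410915 -0.0243345   0.99426813 -1.48232937]
 [ 0.          0.          0.          1.        ]] ['frame', 'depth', 'K', 'camera_from_world']
```

View pics/top.png

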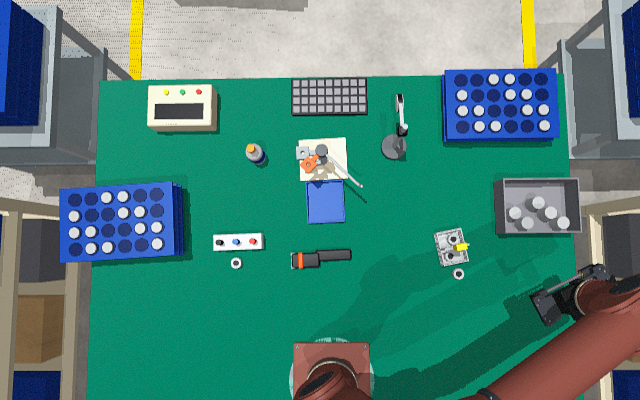

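View pics/scene.png

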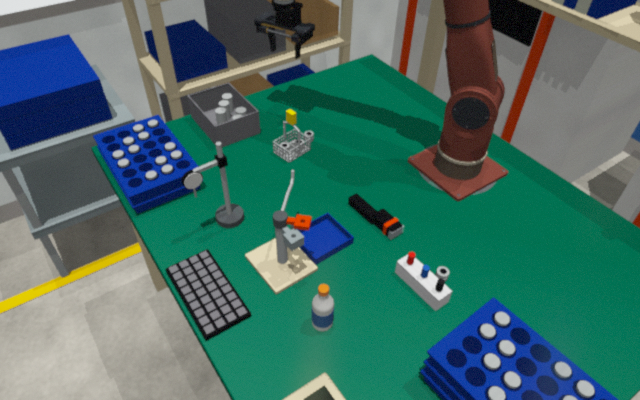

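The top view shows the post at about (321,150), the pan at (325,200), the hook tip at (362,187), the red pin at (253,241), the basket at (451,247) and its yellow grip at (461,246). Next I turn these into positions.

```bash
cat >> h.py <<'E'
def blob(f,P,lo,hi,roi=None,zr=(0.005,0.5)):
    hsv=cv2.cvtColor(f,cv2.COLOR_RGB2HSV);m=cv2.inRange(hsv,lo,hi)>0
    if roi: 
        k=np.zeros_like(m);k[roi[1]:roi[3],roi[0]:roi[2]]=1;m&=k
    m&=(P[...,2]>zr[0])&(P[...,2]<zr[1])
    return P[m],np.argwhere(m)
E
python3 - <<'E'
from h import *
np.set_printoptions(precision=4,suppress=True)
t=dict(np.load("top.npz"));s=dict(np.load("scene.npz"))
P=cloud(t);Q=cloud(s)
def rep(n,r):
    p,px=r
    if len(p)==0: print(n,'none');return
    z=np.percentile(p[:,2],95);top=p[p[:,2]>z-.006]
    print(n,len(p),'px',px.mean(0)[::-1],'med',np.median(p,0),'top',top.mean(0),'min',p.min(0),'max',p.max(0))
F=t["frame"];G=s["frame"]
rep('yellow T',blob(F,P,(22,120,120),(35,255,255),(440,230,475,260)))
rep('yellow S',blob(G,Q,(22,120,120),(35,255,255),(270,100,310,130)))
rep('red T',blob(F,P,(0,120,80),(8,255,255),(245,232,262,250)))
rep('red S',blob(G,Q,(0,120,80),(8,255,255),(400,245,420,270)))
rep('orange T',blob(F,P,(5,150,120),(15,255,255),(295,140,330,180)))
rep('orange S',blob(G,Q,(5,150,120),(15,255,255),(285,205,320,235)))
rep('pan T',blob(F,P,(100,100,60),(125,255,255),(300,175,350,230)))
for n,(lo,hi) in dict(cream=((15,15,180),(35,90,255))).items():
    p,px=blob(F,P,lo,hi,(290,130,355,190),(0.0,0.03))
    rep(n,(p,px));print(cv2.minAreaRect(p[:,:2].astype(np.float32)*1000))
p,px=blob(F,P,(100,100,60),(125,255,255),(300,175,350,230));print('pan',cv2.minAreaRect(p[:,:2].astype(np.float32)*1000))
# pin block
m=np.zeros(P.shape[:2],bool);m[228:256,205:270]=1;m&=(P[...,2]>.035)&(P[...,2]<.055);p=P[m];print('block',len(p),cv2.minAreaRect(p[:,:2].astype(np.float32)*1000))
# basket
m=np.zeros(P.shape[:2],bool);m[222:272,428:478]=1;m&=(P[...,2]>.03)&(P[...,2]<.06);p=P[m];print('basket',len(p),cv2.minAreaRect(p[:,:2].astype(np.float32)*1000))
# high stuff stand
m=np.zeros(P.shape[:2],bool);m[135:195,295:370]=1;m&=(P[...,2]>.15);p=P[m]
for a,b in zip(np.argwhere(m)[::12],p[::12]):print(a[::-1],b)
big=np.hstack([cv2.resize(F[125:235,290:375],None,fx=4.5,fy=4.5,interpolation=2),cv2.resize(F[215:285,425:485],None,fx=6,fy=495/70,interpolation=2)])
cv2.imwrite("pics/crop.png",big[...,::-1])
E
```

```text
yellow T 92 px [459.9783 246.6087] med [ 0.3994 -0.3609  0.1548] top [ 0.3998 -0.3635  0.157 ] min [ 0.3909 -0.4167  0.0075] max [ 0.4115 -0.3487  0.1619]
yellow S 124 px [290.5484 116.5   ] med [ 0.406  -0.3586  0.1422] top [ 0.4026 -0.3629  0.1539] min [ 0.3904 -0.3821  0.1151] max [ 0.4158 -0.3458  0.1581]
red T 25 px [252.08 240.64] med [0.4213 0.2312 0.0803] top [0.4232 0.2325 0.0829] min [0.4153 0.2245 0.0616] max [0.4272 0.2405 0.086 ]
red S 60 px [410.5833 257.45  ] med [0.4275 0.2359 0.0748] top [0.4237 0.2337 0.0784] min [0.4155 0.2228 0.0517] max [0.4332 0.2422 0.0819]
orange T 175 px [309.2343 163.1714] med [0.6365 0.0563 0.1724] top [0.6364 0.0552 0.1741] min [0.6102 0.031  0.0096] max [0.6645 0.082  0.1813]
orange S 242 px [299.7149 221.3554] med [0.6398 0.0564 0.1709] top [0.6387 0.0571 0.1715] min [0.6123 0.0277 0.157 ] max [0.6654 0.086  0.1758]
pan T 753 px [324.158  201.1633] med [0.5453 0.0191 0.008 ] top [0.5423 0.0151 0.0266] min [ 0.4757 -0.0429  0.005 ] max [0.6142 0.0752 0.0349]
cream 568 px [322.6637 161.9982] med [0.6537 0.0176 0.0129] top [0.6661 0.0208 0.
[... 1748 characters left out ...]
3 0.0455 0.1687]
[302 163] [0.6366 0.0761 0.1753]
[314 163] [0.6365 0.0424 0.1738]
[301 164] [0.6341 0.079  0.1735]
[316 164] [0.634  0.0369 0.1717]
[302 165] [0.6318 0.0764 0.1703]
[336 165] [ 0.629  -0.0192  0.1807]
[311 166] [0.6281 0.0509 0.1739]
[304 167] [0.6257 0.0707 0.1723]
[339 167] [ 0.6241 -0.0276  0.1754]
[311 168] [0.6226 0.051  0.1725]
[308 169] [0.6197 0.0594 0.1733]
[306 170] [0.6168 0.0649 0.1743]
[306 171] [0.6145 0.0652 0.1708]
[309 172] [0.6111 0.0566 0.1739]
[347 173] [ 0.607  -0.0497  0.1752]
[349 176] [ 0.5982 -0.0552  0.1768]
[351 179] [ 0.5897 -0.0607  0.1765]
[354 182] [ 0.5819 -0.0691  0.1716]
[358 184] [ 0.5757 -0.08    0.1748]
[359 187] [ 0.567  -0.0826  0.1768]
```

View pics/crop.png

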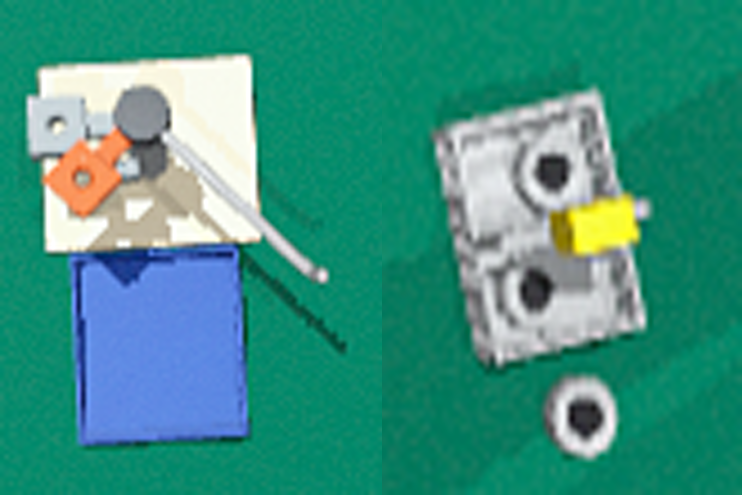

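The close-up shows the post centre at (321.6,150), the socket hole at (303,153), the lug hole at (308.4,165) and the bar running to (361,186). That puts the arm angle at about 0.76 rad. The basket yaw is about 11°. I'll lift, turn, and go above the outer side of the bar.

Emit:
play_rows:
  increments:
    - [0,0,-11,0,0,8.25]
    - [0,0,-11,0,0,8.25]
    - [0,0,-11,0,0,8.25]
    - [0,0,-11,0,0,8.25]
    - [0,0,-11,0,0,8.25]
    - [0,0,-11,0,0,8.25]
    - [0,0,-11,0,0,8.25]
    - [0,0,-11,0,0,8.25]
  hand: 0

```text
t: 0.9
ee_pos: [0.2849, -0.5839, 0.2866]
tool_rot: [-180.0, 0.1, -40.3]
force: [0.5, -0.3, -0.4]
opening: 0.0309
grasp_force: 0.0
```

Emit:
play_rows:
  increments:
    - [-3,-31,0,0,0,0]
    - [-3,-31,0,0,0,0]
    - [-3,-31,0,0,0,0]
    - [-3,-31,0,0,0,0]
    - [-3,-31,0,0,0,0]
    - [-3,-31,0,0,0,0]
    - [-3,-31,0,0,0,0]
    - [-3,-31,0,0,0,0]

```text
t: 1.7
ee_pos: [0.4264, -0.3775, 0.2863]
tool_rot: [180.0, 0.0, -40.0]
force: [0.7, -0.6, -0.1]
opening: 0.0005
grasp_force: 0.0
```

Emit:
play_rows:
  increments:
    - [-3,-31,0,0,0,0]
    - [-3,-31,0,0,0,0]
    - [-3,-31,0,0,0,0]
    - [-3,-31,0,0,0,0]
    - [-3,-31,0,0,0,0]
    - [-3,-31,0,0,0,0]
    - [-3,-31,0,0,0,0]
    - [-3,-31,0,0,0,0]

```text
t: 2.5
ee_pos: [0.5674, -0.1723, 0.2863]
tool_rot: [180.0, 0.0, -40.0]
force: [0.1, 0.1, 0.0]
opening: 0.0003
grasp_force: 0.0
```

Emit:
play_rows:
  increments:
    - [-3,-31,0,0,0,0]
    - [-3,-31,0,0,0,0]
    - [-3,-31,0,0,0,0]
    - [-3,-31,0,0,0,0]
    - [0,0,0,0,0,0]
    - [0,0,0,0,0,0]

```text
t: 3.1
ee_pos: [0.6374, -0.0702, 0.2859]
tool_rot: [180.0, 0.1, -39.9]
force: [0.1, -0.3, -0.3]
opening: 0.0003
grasp_force: 0.0
```

```bash
cat >> h.py <<'E'
def wrist(name=None):
    s=manip.observe();im=manip.get_image("wrist")
    T=np.eye(4);T[:3,:3]=R.from_euler('xyz',s["tool_rot"],degrees=True).as_matrix();T[:3,3]=s["ee_pos"]
    W=T@im["hand_eye"];K=im["K"]
    if name: cv2.imwrite(f"pics/{name}.png",im["frame"][...,::-1])
    v,u=np.mgrid[0:400,0:640];a=(u-K[0,2])/K[0,0];b=(v-K[1,2])/K[1,1];r=np.hypot(a,b)+1e-9
    d=np.stack([np.sin(r)*a/r,-np.sin(r)*b/r,-np.cos(r)],-1)
    ray=d@W[:3,:3].T
    P=W[:3,3]+ray*(im["depth"]/np.maximum(-d[...,2],.05))[...,None]
    return im,P,W[:3,3],ray
def onz(o,ray,u,v,z):
    r=ray[int(round(v)),int(round(u))];return o+r*(z-o[2])/r[2]
E
python3 - <<'E'
from h import *
im,P,o,ray=wrist("w1");print(o);np.savez("w1.npz",P=P,f=im["frame"],ray=ray,o=o)
p,px=blob(im["frame"],P,(5,150,120),(15,255,255));print(np.median(p,0),px.mean(0)[::-1],cv2.minAreaRect(p[:,:2].astype(np.float32)*1000))
E
```

```text
[ 0.70179512 -0.12558336  0.47051694]
[0.64482816 0.03915426 0.16971684] [302.28620102 273.08858603] ((-8.92828369140625, -189.95361328125), (2103.703125, 422.6206970214844), 22.398990631103516)
```

View pics/w1.png

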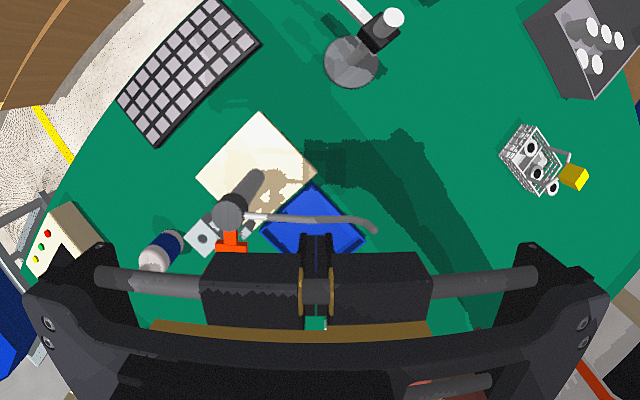

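The wrist view shows the post top at (228,216), the socket hole at (203,239), the bar from (250,215) to the tip at (375,228), and the basket at (535,160). Next I cast those pixels onto their known heights.

Run:
```python
from h import *
np.set_printoptions(precision=4,suppress=True)
d=np.load("w1.npz");o,ray=d["o"],d["ray"]
for n,u,v,z in[("post",228,216,.18),("socket",203,239,.158),("bar",260,215,.172),("bar",300,218,.172),("bar",340,218,.168),("tip",375,229,.194)]:
    print(n,onz(o,ray,u,v,z),d["P"][v,u])
```

```text
post [0.6718 0.017  0.18  ] [0.6716 0.018  0.1779]
socket [0.669  0.0729 0.158 ] [0.6679 0.0797 0.1474]
bar [ 0.6496 -0.0069  0.172 ] [ 0.65   -0.0077  0.1741]
bar [ 0.6203 -0.037   0.172 ] [ 0.621  -0.0377  0.1745]
bar [ 0.5921 -0.0681  0.168 ] [ 0.5916 -0.0678  0.1664]
tip [ 0.5698 -0.0923  0.194 ] [ 0.5688 -0.092   0.1918]
```

Post at (0.672,0.019), arm angle about 45°. The tool is 35 mm outside the bar at radius 89 mm, so I descend and sweep.

Emit:
play_rows:
  increments:
    - [0,0,27,0,0,0]
    - [0,0,27,0,0,0]
    - [0,0,27,0,0,0]
    - [0,0,27,0,0,0]
    - [0,0,27,0,0,0]
    - [0,0,0,0,0,0]

```text
t: 3.75
ee_pos: [0.6345, -0.0724, 0.1479]
tool_rot: [179.7, 0.3, -40.1]
force: [-0.6, -0.8, -0.6]
opening: 0.0002
grasp_force: 0.0
```

Emit:
play_rows:
  increments:
    - [-10,0,0,0,0,0]
    - [-11,-1,0,0,0,0]
    - [-5,0,0,0,0,0]
    - [-5,0,0,0,0,0]
    - [-6,1,0,0,0,0]
    - [-5,-1,0,0,0,0]
    - [-5,-1,0,0,0,0]
    - [-5,-1,0,0,0,0]

```text
t: 4.55
ee_pos: [0.5994, -0.0346, 0.1517]
tool_rot: [-180.0, -0.0, -40.0]
force: [0.7, -0.0, 0.0]
opening: 0.0002
grasp_force: 0.0
```

Emit:
play_rows:
  increments:
    - [-6,-1,0,0,0,0]
    - [-6,-3,0,0,0,0]
    - [-6,-3,0,0,0,0]
    - [-6,-3,0,0,0,0]
    - [-3,-1,0,0,0,0]
    - [0,0,0,0,0,0]

```text
t: 5.15
ee_pos: [0.5858, -0.0085, 0.1517]
tool_rot: [-180.0, 0.0, -40.0]
force: [-0.5, 0.7, 0.4]
opening: 0.0003
grasp_force: 0.0
```

```bash
cat > arm.py <<'E'
from h import *
np.set_printoptions(precision=4,suppress=True)
for n,roi in(("scene",(270,190,330,245)),("top",(285,130,345,185))):
    im=manip.get_image(n);P=cloud(im)
    p,px=blob(im["frame"],P,(5,150,120),(15,255,255),roi,(.155,.185))
    if len(p): print(n,len(p),p.mean(0),cv2.minAreaRect(p[:,:2].astype(np.float32)*1000))
E
python3 arm.py
```

```text
scene 239 [0.6397 0.0577 0.1702] ((642.013427734375, 53.09233856201172), (38.045387268066406, 56.49962615966797), 45.35967254638672)
```

```bash
python3 - <<'E'
from h import *
im=manip.get_image("scene");P=cloud(im);f=im["frame"][130:280,210:390]
cv2.imwrite("pics/s2.png",cv2.resize(f,None,fx=4,fy=4,interpolation=2)[...,::-1]);print(manip.observe()["t"])
E
python3 arm.py
```

```text
5.3
scene 240 [0.6398 0.0578 0.17  ] ((640.8224487304688, 52.932281494140625), (40.131187438964844, 54.645164489746094), 47.63482666015625)
```

View pics/s2.png

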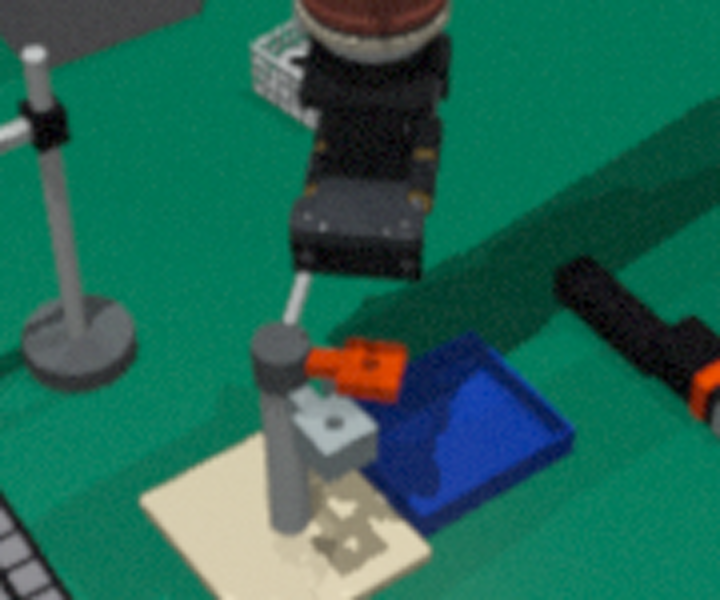

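The crop shows the arm unmoved: the lug is still at (370,370) in the crop and the bar runs up to (300,280), behind the gripper. I'll check where the TCP projects.

Run:
```python
from h import *
s=manip.observe();im=manip.get_image("scene");C=im["camera_from_world"];K=im["K"]
T=np.eye(4);T[:3,:3]=R.from_euler('xyz',s["tool_rot"],degrees=True).as_matrix();T[:3,3]=s["ee_pos"]
def pr(w):
    c=C[:3,:3]@w+C[:3,3];return np.array([K[0,2]+K[0,0]*c[0]/-c[2],K[1,2]-K[1,1]*c[1]/-c[2]])
for n,w in[("tcp",T[:3,3])]+[(f"tool{z}",T[:3,3]-T[:3,2]*z) for z in(.07,.15)]+[("post",np.array([.672,.019,.18])),("tip",np.array([.569,-.092,.194]))]:
    q=pr(w);print(n,w,q,(q-[210,130])*4)
print(s["joint_pos"])
im,P,o,ray=wrist()
T2=np.linalg.inv(T)
# fingers in the wrist depth: nearby points
m=(im["depth"]>0)&(im["depth"]<.35);p=P[m];t=(p-T[:3,3])@T[:3,:3]
for z0 in np.arange(-.12,.02,.01):
    k=(t[:,2]>z0)&(t[:,2]<z0+.01)&(abs(t[:,1])<.06)&(abs(t[:,0])<.05)
    if k.any(): print(round(z0,3),k.sum(),t[k].min(0),t[k].max(0))
```

```text
tcp [ 0.58607487 -0.00958314  0.15162663] [303.24180186 201.9451703 ] [372.96720745 287.78068121]
tool0.07 [ 0.58607523 -0.00957783  0.22162663] [303.13630728 181.51601746] [372.54522913 206.06406982]
tool0.15 [ 0.58607565 -0.00957177  0.30162663] [303.00479258 156.04803533] [372.01917031 104.19214131]
post [0.672 0.019 0.18 ] [279.64371874 214.34251995] [278.57487498 337.3700798 ]
tip [ 0.569 -0.092  0.194] [291.32434707 169.15580203] [325.29738829 156.62320813]
[   8.04084248   14.13880635  -13.45157982   96.12602267    3.46824741
   70.14235185 -136.23221684]
-0.12 13139 [-0.03020246 -0.05964732 -0.11999957] [ 0.03925736  0.05994638 -0.11000054]
-0.11 6577 [-0.03097541 -0.05996988 -0.10999987] [ 0.03893645  0.05999771 -0.10000928]
-0.1 714 [ 0.0032992  -0.03192282 -0.09999705] [ 0.03890945  0.03428355 -0.09399981]
-0.09 46 [-0.0033455  -0.00383792 -0.08838149] [ 0.00671071  0.00645952 -0.08386909]
-0.08 302 [-0.01134508 -0.00387089 -0.07730082] [ 0.01135846  0.00654697 -0.07003063]
-0.07 278 [ 0.00884877 -0.00525776 -0.06951608] [ 0.0119449   0.00803142 -0.06001934]
-0.06 309 [ 0.00768183 -0.00625864 -0.05999487] [ 0.01221444  0.00892619 -0.05003954]
-0.05 350 [ 0.00316137 -0.00798023 -0.0499721 ] [ 0.01217371  0.0106663  -0.04001898]
-0.04 280 [ 0.00899286 -0.00769772 -0.03998048] [ 0.01186942  0.01042968 -0.03005056]
-0.03 2094 [ 0.00902316 -0.05999647 -0.029982  ] [ 0.04988578  0.02716356 -0.02001044]
-0.02 1060 [ 0.03477318 -0.05954725 -0.01999534] [ 0.04997349  0.05994164 -0.01040956]
-0.01 23 [ 0.01645681 -0.05998616 -0.00640422] [ 0.04988261 -0.05813977 -0.00012856]
-0.0 27 [ 1.80054998e-02 -5.99937133e-02  2.89149619e-05] [ 0.04634464 -0.05796428  0.00995892]
0.01 28 [ 0.0181614  -0.05991931  0.01023389] [ 0.02086557 -0.05796962  0.01984249]
```

Run:
```python
from h import *
np.set_printoptions(precision=4,suppress=True)
im,P,o,ray=wrist("w2")
m=(P[...,2]>.155)&(P[...,2]<.2)&(np.hypot(P[...,0]-.672,P[...,1]-.019)<.16)&(np.hypot(P[...,0]-.672,P[...,1]-.019)>.02)
q=np.argwhere(m);print(len(q))
for a in q[::max(1,len(q)//40)]:print(a[::-1],P[a[0],a[1]],im["frame"][a[0],a[1]])
```

```text
9122
[213 165] [0.661  0.0013 0.1709] [74 75 77]
[237 170] [ 0.6496 -0.0084  0.1738] [204 203 201]
[247 172] [ 0.6451 -0.0124  0.175 ] [217 216 217]
[356 173] [ 0.6048 -0.0567  0.1682] [146 141 141]
[398 174] [ 0.587  -0.0755  0.1631] [130 130 129]
[236 176] [ 0.6475 -0.0054  0.1733] [227 226 226]
[260 177] [ 0.6384 -0.016   0.1753] [230 230 228]
[279 178] [ 0.6311 -0.0233  0.1743] [230 230 231]
[296 179] [ 0.6247 -0.03    0.1743] [228 228 226]
[324 180] [ 0.6146 -0.0413  0.1749] [233 232 232]
[366 181] [ 0.5982 -0.0584  0.1706] [219 216 218]
[414 182] [ 0.5791 -0.0799  0.1691] [126 125 126]
[330 184] [ 0.6104 -0.0422  0.1732] [202 202 198]
[424 185] [ 0.5745 -0.0835  0.1711] [126 127 124]
[448 188] [ 0.571  -0.0918  0.1861] [115 108 110]
[447 193] [ 0.5711 -0.0892  0.1899] [111 107 110]
[453 198] [ 0.568  -0.09    0.1928] [132 131 135]
[181 203] [0.6586 0.0345 0.1697] [164  68  52]
[137 207] [0.68   0.072  0.1565] [214 222 225]
[158 210] [0.6673 0.0598 0.1567] [170 181 183]
[186 213] [0.652  0.0361 0.1707] [244  76  10]
[130 217] [0.6792 0.0828 0.1568] [214 222 223]
[168 220] [0.657
[... 176 characters left out ...]
 231] [0.648  0.0502 0.1709] [244  75  10]
[331 233] [ 0.5881 -0.0246  0.1754] [29 42 96]
[147 236] [0.6607 0.0828 0.1569] [210 219 223]
[149 238] [0.6587 0.0835 0.1561] [210 220 222]
[149 240] [0.6577 0.0843 0.1566] [211 220 224]
[156 242] [0.653  0.0807 0.1567] [220 225 228]
[178 244] [0.6416 0.057  0.1707] [243  75  10]
[210 246] [0.6269 0.0401 0.1708] [156  41  10]
[147 249] [0.6542 0.0912 0.1574] [170 181 180]
[301 251] [ 0.5989 -0.0126  0.1983] [24 21 23]
[194 254] [0.6285 0.0616 0.1592] [133  25   0]
[209 257] [0.6221 0.0464 0.1712] [159  45  10]
[194 262] [0.6259 0.0586 0.17  ] [247  71  10]
[201 267] [0.6205 0.0569 0.1708] [244  60  10]
[200 274] [0.6172 0.0621 0.1703] [255  72   2]
```

View pics/w2.png

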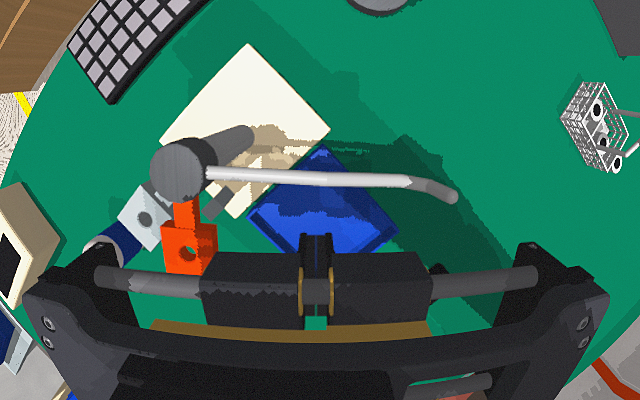

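The wrist view shows the fingertips ending at (318,235), past the bar, which is still at (210-450,170-195). They may have passed above it, so I'll measure where the tips really end.

Run:
```python
from h import *
np.set_printoptions(precision=4,suppress=True)
s=manip.observe();im,P,o,ray=wrist();print(s["ee_pos"],s["tool_rot"],im["hand_eye"],im["K"])
T=R.from_euler('xyz',s["tool_rot"],degrees=True).as_matrix()
for u in(308,312,318,325):
    for v in range(228,330,6): print((u,v),(P[v,u]-s["ee_pos"])@T,im["depth"][v,u],im["frame"][v,u])
```

```text
[ 0.586  -0.0094  0.1516] [179.9972   0.0023 -40.024 ] [[-0.0002  0.9522  0.3055  0.0847]
 [ 1.      0.0004 -0.0006  0.0013]
 [-0.0007  0.3055 -0.9522 -0.1847]
 [ 0.      0.      0.      1.    ]] [[309.7069   0.     315.496 ]
 [  0.     309.7069 196.7097]
 [  0.       0.       1.    ]]
(308, 228) [-0.0609 -0.0073  0.1491] 0.36233845 [ 39  85 213]
(308, 234) [-0.0693 -0.0074  0.1504] 0.36620584 [ 41  79 187]
(308, 240) [ 0.0102 -0.0027 -0.0304] 0.16969717 [36 35 35]
(308, 246) [ 0.0105 -0.0025 -0.0385] 0.1619233 [32 32 36]
(308, 252) [ 0.0097 -0.0024 -0.0436] 0.15730302 [34 33 34]
(308, 258) [ 0.01   -0.0023 -0.0506] 0.15053342 [28 28 34]
(308, 264) [ 0.0094 -0.0022 -0.0555] 0.14609799 [35 33 33]
(308, 270) [ 0.0095 -0.0021 -0.0612] 0.14065972 [34 34 34]
(308, 276) [ 0.0097 -0.0019 -0.0668] 0.1351842 [27 29 32]
(308, 282) [ 0.0338 -0.0008 -0.108 ] 0.08861512 [65 61 63]
(308, 288) [ 0.0321 -0.0008 -0.1087] 0.088471614 [65 64 64]
(308, 294) [ 0.0307 -0.0008 -0.1097] 0.08791267 [67 68 72]
(308, 300) [ 0.0282 -0.0009 -0.1094] 0.088955775 [64 64 66]
(308, 306) [-0.003  -0.002  -0.0725] 0.1
[... 2539 characters left out ...]
0096  0.0061 -0.0499] 0.15135075 [30 34 38]
(325, 264) [ 0.0098  0.0059 -0.0561] 0.14534192 [34 31 34]
(325, 270) [ 0.0101  0.0058 -0.0622] 0.13942897 [32 31 34]
(325, 276) [ 0.01    0.0056 -0.0672] 0.13473204 [30 28 33]
(325, 282) [ 0.0333  0.0042 -0.1073] 0.08944066 [66 65 69]
(325, 288) [ 0.0319  0.0042 -0.1083] 0.08888847 [71 70 74]
(325, 294) [ 0.0309  0.0042 -0.11  ] 0.087620415 [63 65 68]
(325, 300) [ 0.0294  0.0042 -0.1111] 0.087008476 [64 64 67]
(325, 306) [-0.0042  0.0057 -0.071 ] 0.13549997 [43 40 43]
(325, 312) [-0.0074  0.0058 -0.0715] 0.13597728 [41 37 37]
(325, 318) [-0.2     0.0147  0.1518] 0.40747976 [ 10 146 107]
(325, 324) [-0.2117  0.0149  0.1521] 0.41128993 [  7 144 103]
```

The visible fingers end about 26 mm behind the stated TCP, at z of about 0.178, so they passed just over the bar. I'll go back outside, raised and with the hand open, to check the finger geometry.

Emit:
play_rows:
  increments:
    - [0,0,-20,0,0,0]
    - [0,0,-25,0,0,0]
    - [20,4,0,0,0,0]
    - [30,5,0,0,0,0]
    - [28,5,0,0,0,0]
    - [0,0,0,0,0,0]
  hand: 50

```text
t: 6.2
ee_pos: [0.6378, -0.0744, 0.1959]
tool_rot: [179.9, -0.1, -40.3]
force: [-0.5, -0.9, -0.7]
opening: 0.0402
grasp_force: 0.0
```

```bash
python3 - <<'E'
from h import *
np.set_printoptions(precision=4,suppress=True)
s=manip.observe();im,P,o,ray=wrist("w3");print(s["ee_pos"],s["tool_rot"],s["opening"])
T=R.from_euler('xyz',s["tool_rot"],degrees=True).as_matrix()
t=(P-s["ee_pos"])@T
m=(abs(t[...,0])<.02)&(abs(t[...,1])<.07)&(t[...,2]<.03)
p=t[m]
for z0 in np.arange(-.12,.03,.01):
    k=(p[:,2]>z0)&(p[:,2]<z0+.01)
    if k.any(): print(round(z0,3),k.sum(),p[k].min(0),p[k].max(0))
E
python3 arm.py
```

```text
[ 0.6378 -0.0744  0.1959] [179.914   -0.0502 -40.2745] 0.04017188939915298
-0.12 1321 [-0.02   -0.0517 -0.1177] [ 0.02    0.0549 -0.11  ]
-0.11 291 [ 0.0083 -0.0241 -0.1099] [ 0.0199  0.0269 -0.1   ]
-0.1 365 [-0.0006 -0.0246 -0.0999] [ 0.0189  0.0273 -0.09  ]
-0.09 295 [-0.0097 -0.0241 -0.09  ] [ 0.0109  0.0269 -0.0801]
-0.08 479 [-0.0114 -0.0307 -0.08  ] [ 0.0121  0.0333 -0.07  ]
-0.07 665 [-0.0092 -0.0316 -0.07  ] [ 0.0124  0.0349 -0.06  ]
-0.06 509 [-0.0013 -0.031  -0.06  ] [ 0.0123  0.0343 -0.05  ]
-0.05 562 [-0.007  -0.0284 -0.05  ] [ 0.0123  0.0311 -0.04  ]
-0.04 420 [-0.0092 -0.0277 -0.04  ] [ 0.0124  0.0304 -0.03  ]
-0.03 262 [-0.0091 -0.0278 -0.03  ] [ 0.0124  0.0304 -0.022 ]
scene 243 [0.6397 0.0566 0.1702] ((641.8875122070312, 52.82982635498047), (38.973602294921875, 55.603271484375), 45.97307586669922)
top 169 [0.6362 0.0557 0.1728] ((639.6480712890625, 52.254669189453125), (34.95821762084961, 54.05271530151367), 44.512935638427734)
```

View pics/w3.png

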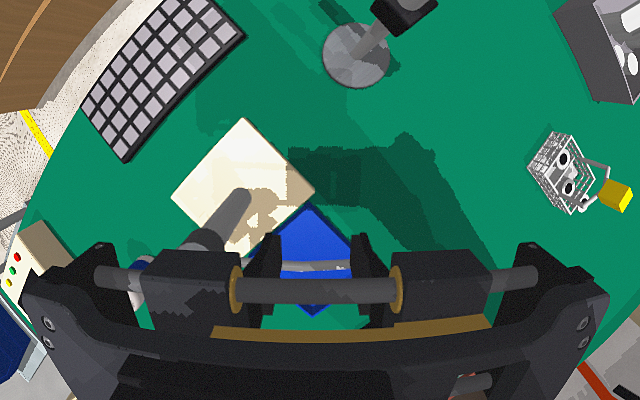

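Both fingers end at tool z of about -24 mm, so I'll work with the tips at TCP - 24 mm. I'll shut the hand, drop to TCP z of 0.135 and sweep again.

Emit:
play_rows:
  increments:
    - [0,0,0,0,0,0]
    - [0,0,15,0,0,0]
    - [0,0,15,0,0,0]
    - [0,0,15,0,0,0]
    - [0,0,16,0,0,0]
    - [0,0,0,0,0,0]
  hand: 0

```text
t: 6.95
ee_pos: [0.6348, -0.0699, 0.132]
tool_rot: [179.8, 0.2, -40.0]
force: [-0.7, 0.8, 0.2]
opening: 0.0099
grasp_force: 0.0
```

Emit:
play_rows:
  increments:
    - [-9,-1,0,0,0,0]
    - [-8,-1,0,0,0,0]
    - [-7,-1,0,0,0,0]
    - [-5,0,0,0,0,0]
    - [-5,0,0,0,0,0]
    - [-6,1,0,0,0,0]
    - [-5,-1,0,0,0,0]
    - [-5,-1,0,0,0,0]

```text
t: 7.75
ee_pos: [0.6008, -0.0348, 0.1358]
tool_rot: [-180.0, -0.0, -40.0]
force: [1.2, -0.4, 0.2]
opening: 0.0006
grasp_force: 0.9
```

Emit:
play_rows:
  increments:
    - [-6,-1,0,0,0,0]
    - [-6,-1,0,0,0,0]
    - [-6,-3,0,0,0,0]
    - [-6,-3,0,0,0,0]
    - [-6,-3,0,0,0,0]
    - [-6,-4,0,0,0,0]
    - [-3,-3,0,0,0,0]
    - [0,0,0,0,0,0]

```text
t: 8.55
ee_pos: [0.5828, 0.0006, 0.1357]
tool_rot: [179.8, -0.2, -40.1]
force: [3.4, -11.7, 0.6]
opening: 0.0005
grasp_force: 5.8
```

```bash
python3 arm.py
```

```text
scene 265 [0.6727 0.0728 0.1699] ((672.139892578125, 63.89935302734375), (36.57840347290039, 64.89569854736328), 0.36858391761779785)
top 39 [0.67   0.0899 0.1729] ((669.4533081054688, 88.97187042236328), (36.472076416015625, 8.83754825592041), 1.108788013458252)
```

The arm is at its stop: the lug is square and there is 11.7 N of contact force. I'll hold, back off, turn to yaw 0, and go above the red pin.

Emit:
play_rows:
  increments:
    - [0,0,0,0,0,0]
    - [0,0,0,0,0,0]
    - [5,6,0,0,0,0]
    - [6,7,0,0,0,0]
    - [0,0,-20,0,0,0]
    - [0,0,-35,0,0,0]
    - [0,0,-35,0,0,-8]
    - [0,0,-25,0,0,-8]

```text
t: 9.45
ee_pos: [0.5829, -0.0126, 0.253]
tool_rot: [-179.9, -0.1, -23.7]
force: [-0.1, 0.5, -0.2]
opening: 0.0006
grasp_force: 0.0
```

Emit:
play_rows:
  increments:
    - [0,0,0,0,0,-8]
    - [0,0,0,0,0,-8]
    - [0,0,0,0,0,-8]
    - [-20,-31,0,0,0,0]
    - [-20,-31,0,0,0,0]
    - [-20,-31,0,0,0,0]
    - [-20,-31,0,0,0,0]
    - [-20,-31,0,0,0,0]
  hand: 34

```text
t: 10.25
ee_pos: [0.4814, 0.1433, 0.2506]
tool_rot: [-180.0, 0.0, 0.0]
force: [0.4, 0.8, 0.4]
opening: 0.0337
grasp_force: 0.0
```

Emit:
play_rows:
  increments:
    - [-20,-31,20,0,0,0]
    - [-20,-31,30,0,0,0]
    - [-20,-31,30,0,0,0]
    - [0,0,20,0,0,0]
    - [0,0,0,0,0,0]
    - [0,0,0,0,0,0]

```text
t: 10.85
ee_pos: [0.423, 0.2345, 0.1511]
tool_rot: [180.0, 0.0, -0.0]
force: [0.3, 0.3, -0.6]
opening: 0.0343
grasp_force: 0.0
```

```bash
python3 arm.py
cat > pin.py <<'E'
from h import *
np.set_printoptions(precision=4,suppress=True)
s=manip.observe();im,P,o,ray=wrist();print(s["t"],s["ee_pos"],s["tool_rot"],s["opening"])
f=im["frame"];hsv=cv2.cvtColor(f,cv2.COLOR_RGB2HSV)
m=((cv2.inRange(hsv,(0,140,70),(6,255,255))|cv2.inRange(hsv,(174,140,70),(180,255,255)))>0)&(np.hypot(P[...,0]-.423,P[...,1]-.233)<.03)&(P[...,2]>.04)
p=P[m];top=p[p[:,2]>np.percentile(p[:,2],90)-.006]
print(len(p),p.min(0),p.max(0),'top',top.mean(0),cv2.minEnclosingCircle(top[:,:2].astype(np.float32)*1000))
np.savez("wp.npz",P=P,f=f,m=m)
cv2.imwrite("pics/wp.png",f[...,::-1])
E
python3 pin.py
```

```text
scene 256 [0.6729 0.0728 0.1702] ((672.7666015625, 64.94786071777344), (36.9193229675293, 63.7235221862793), 0.5391576290130615)
top 177 [0.6694 0.0717 0.1729] ((668.7495727539062, 66.39727020263672), (36.68049240112305, 53.818634033203125), 0.1914576143026352)
10.95 [0.4239 0.2347 0.152 ] [-179.9548   -0.0818   -0.0895] 0.03397478291494357
413 [0.4138 0.2224 0.0454] [0.4309 0.2388 0.0801] top [0.4226 0.2306 0.0774] ((422.0163269042969, 230.75160217285156), 8.741156578063965)
```

The red head centre is at (0.4226,0.2306), so I shift -1 mm and +4 mm, descend and grip.

Emit:
play_rows:
  increments:
    - [-1,4,16,0,0,0]
    - [0,0,20,0,0,0]
    - [0,0,20,0,0,0]
    - [0,0,20,0,0,0]
    - [0,0,20,0,0,0]
    - [0,0,16,0,0,0]
    - [0,0,14,0,0,0]
    - [0,0,0,0,0,0]

```text
t: 11.8
ee_pos: [0.4214, 0.2302, 0.0236]
tool_rot: [180.0, 0.1, -0.0]
force: [0.1, -0.1, -0.1]
opening: 0.0336
grasp_force: 0.0
```

Emit:
play_rows:
  increments:
    - [0,0,0,0,0,0]
    - [0,0,0,0,0,0]
    - [0,0,0,0,0,0]
    - [0,0,0,0,0,0]
  hand: 5
  force: 25

```text
t: 12.2
ee_pos: [0.4224, 0.2313, 0.0255]
tool_rot: [-180.0, -0.1, -0.0]
force: [-0.3, -0.6, 4.0]
opening: 0.0175
grasp_force: 25.0
```

Gripped at 17.5 mm opening. I'll lift, then stop short of the lug so the camera can see the hole.

Emit:
play_rows:
  increments:
    - [0,0,-10,0,0,0]
    - [0,0,-20,0,0,0]
    - [0,0,-30,0,0,0]
    - [0,0,-30,0,0,0]
    - [0,0,-30,0,0,0]
    - [0,0,-30,0,0,0]
    - [0,0,-30,0,0,0]
    - [0,0,-15,0,0,0]

```text
t: 13.0
ee_pos: [0.4223, 0.2317, 0.2231]
tool_rot: [-179.9, -0.2, 0.0]
force: [-0.4, 0.5, 0.6]
opening: 0.0175
grasp_force: 25.0
```

Emit:
play_rows:
  increments:
    - [22,20,0,0,0,0]
    - [22,20,0,0,0,0]
    - [22,20,0,0,0,0]
    - [22,20,0,0,0,0]
    - [22,20,0,0,0,0]
    - [22,20,0,0,0,0]
    - [22,20,0,0,0,0]
    - [22,17,0,0,0,0]

```text
t: 13.8
ee_pos: [0.5984, 0.0727, 0.2204]
tool_rot: [-180.0, -0.0, -0.0]
force: [0.2, 0.2, -0.3]
opening: 0.0175
grasp_force: 25.0
```

Emit:
play_rows:
  increments:
    - [0,0,0,0,0,0]
    - [0,0,0,0,0,0]

```text
t: 14.0
ee_pos: [0.5976, 0.0739, 0.2198]
tool_rot: [-180.0, 0.0, -0.0]
force: [-0.2, 0.6, -1.0]
opening: 0.0175
grasp_force: 25.0
```

```bash
python3 - <<'E'
from h import *
np.set_printoptions(precision=4,suppress=True)
s=manip.observe();im,P,o,ray=wrist();print(s["t"],s["ee_pos"],s["tool_rot"],s["opening"])
f=im["frame"];hsv=cv2.cvtColor(f,cv2.COLOR_RGB2HSV)
m=(cv2.inRange(hsv,(4,150,100),(16,255,255))>0)&(abs(P[...,2]-.172)<.012)&(np.hypot(P[...,0]-.67,P[...,1]-.075)<.04)
q=np.argwhere(m);p=P[m];print(len(p),p.min(0),p.max(0),'pix',q.min(0)[::-1],q.max(0)[::-1])
cs,h=cv2.findContours(m.astype(np.uint8),cv2.RETR_CCOMP,cv2.CHAIN_APPROX_NONE)
for c,hh in zip(cs,h[0]):
    if len(c)>8:
        (u,v),r=cv2.minEnclosingCircle(c);print('hole' if hh[3]>=0 else 'outer',(u,v),r,onz(o,ray,u,v,.172))
# pin in tool frame
T=R.from_euler('xyz',s["tool_rot"],degrees=True).as_matrix();t=(P-s["ee_pos"])@T
k=(abs(t[...,0])<.025)&(abs(t[...,1])<.02)&(t[...,2]>-.022)&(t[...,2]<.06);pp=t[k]
for z0 in np.arange(-.022,.05,.008):
    j=(pp[:,2]>z0)&(pp[:,2]<z0+.008)
    if j.any(): print(round(z0,3),j.sum(),pp[j].min(0),pp[j].max(0))
u0,v0=q.min(0)[::-1]-60;u0=max(u0,0);v0=max(v0,0)
cv2.imwrite("pics/w5.png",cv2.resize(f[v0:v0+200,u0:u0+260],None,fx=3,fy=3)[...,::-1]);print(u0,v0)
E
python3 arm.py
```

```text
14.0 [0.5976 0.0739 0.2198] [-179.9644    0.0396   -0.0415] 0.017482957171571074
2520 [0.652  0.0358 0.161 ] [0.6886 0.0931 0.1742] pix [288  91] [364 139]
outer (323.8711242675781, 114.2085952758789) 41.171993255615234 [0.6712 0.0663 0.172 ]
hole (312.6470642089844, 115.0) 8.875443458557129 [0.6704 0.0744 0.172 ]
-0.022 45 [ 0.0011 -0.0073 -0.022 ] [ 0.0083  0.0099 -0.019 ]
-0.014 15 [ 0.0018 -0.0016 -0.009 ] [ 0.0034  0.0041 -0.0061]
-0.006 58 [ 0.0002 -0.0024 -0.0054] [0.0035 0.0049 0.0017]
0.002 54 [ 0.0001 -0.0025  0.0021] [0.0035 0.005  0.01  ]
0.01 48 [-0.0002 -0.0026  0.0102] [0.0033 0.0051 0.0174]
0.018 5 [ 0.0021 -0.0005  0.0181] [0.0029 0.0037 0.0188]
228 31
scene 262 [0.6729 0.073  0.17  ] ((672.4882202148438, 64.69144439697266), (37.32243347167969, 62.428768157958984), 3.212977170944214)
```

View pics/w5.png

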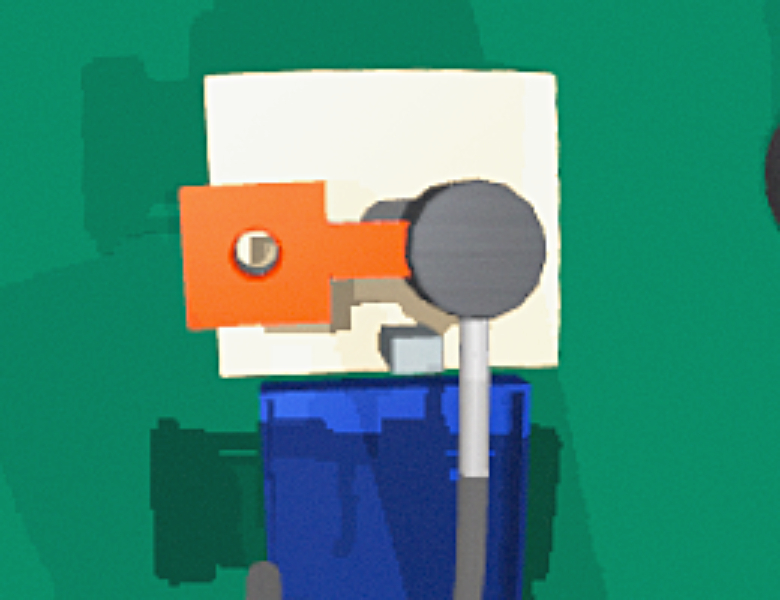

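The crop shows the arm at its stop, with the lug hole at (257,252) in the crop and light showing through the socket. Hole centre is (0.6704,0.0744) and the pin axis about (0.597,0.0727), so I move +73 mm and +2 mm in y, then lower the foot to about 8 mm above the lug.

Emit:
play_rows:
  increments:
    - [15,-1,0,0,0,0]
    - [20,-1,0,0,0,0]
    - [20,0,0,0,0,0]
    - [13,0,0,0,0,0]
    - [5,0,8,0,0,0]
    - [0,0,12,0,0,0]
    - [0,0,0,0,0,0]
    - [0,0,0,0,0,0]

```text
t: 14.95
ee_pos: [0.6698, 0.0761, 0.1992]
tool_rot: [180.0, 0.1, 0.0]
force: [0.4, 0.4, -0.6]
opening: 0.0173
grasp_force: 25.0
```

```bash
cat > fit.py <<'E'
from h import *
np.set_printoptions(precision=4,suppress=True)
s=manip.observe();im,P,o,ray=wrist();print(s["t"],s["ee_pos"],s["tool_rot"],s["force"])
f=im["frame"];hsv=cv2.cvtColor(f,cv2.COLOR_RGB2HSV)
m=(cv2.inRange(hsv,(4,150,60),(16,255,255))>0)&(abs(P[...,2]-.172)<.008)&(np.hypot(P[...,0]-.67,P[...,1]-.075)<.04)
p=P[m];print('lug',len(p),p.min(0),p.max(0),np.percentile(p,2,axis=0),np.percentile(p,98,axis=0))
T=R.from_euler('xyz',s["tool_rot"],degrees=True).as_matrix();t=(P-s["ee_pos"])@T
k=(abs(t[...,0])<.012)&(abs(t[...,1])<.012)&(t[...,2]>-.018)&(t[...,2]<.019)&(hsv[...,1]<80);pp=P[k];print('pin',len(pp),pp.min(0),pp.max(0))
q=np.argwhere(m);u0,v0=max(q[:,1].mean()-70,0),max(q[:,0].mean()-60,0);u0,v0=int(u0),int(v0)
cv2.imwrite("pics/w6.png",cv2.resize(f[v0:v0+130,u0:u0+160],None,fx=4,fy=4)[...,::-1]);print(u0,v0)
E
python3 fit.py
```

```text
14.95 [0.6698 0.0761 0.1992] [179.9894   0.0656   0.0259] [ 0.3841  0.3705 -0.5636]
lug 2378 [0.6515 0.0364 0.1641] [0.6892 0.0934 0.1727] [0.6553 0.0386 0.1655] [0.6884 0.0918 0.1719]
pin 171 [0.6696 0.0711 0.1815] [0.6734 0.0786 0.208 ]
253 151
```

View pics/w6.png

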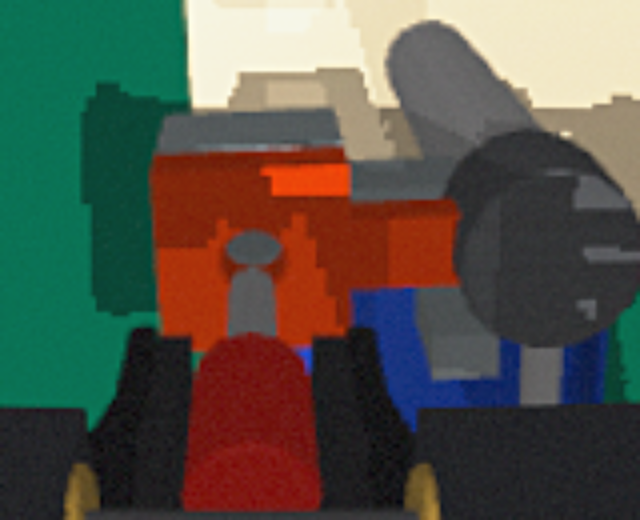

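The crop shows the shank at (252,270-340) lined up sideways with the hole ellipse at (254,250). I'll check fore-and-aft from the ellipse before lowering.

Run:
```python
from h import *
np.set_printoptions(precision=4,suppress=True)
im,P,o,ray=wrist();f=im["frame"]
for v in(207,209,210,212,213,214,216,218,220,222,226): print(v,f[v,316],P[v,316],onz(o,ray,316,v,.172))
```

```text
207 [132  30   5] [0.6773 0.0745 0.1704] [0.6778 0.0745 0.172 ]
209 [90 65 63] [0.6756 0.0745 0.1702] [0.6763 0.0745 0.172 ]
210 [71 83 85] [0.6633 0.0744 0.139 ] [0.6755 0.0745 0.172 ]
212 [74 76 78] [0.6645 0.0744 0.147 ] [0.6739 0.0745 0.172 ]
213 [79 80 83] [0.6645 0.0744 0.1493] [0.6732 0.0745 0.172 ]
214 [74 77 76] [0.6647 0.0744 0.1519] [0.6724 0.0745 0.172 ]
216 [77 83 82] [0.664  0.0744 0.1547] [0.6708 0.0745 0.172 ]
218 [91 91 93] [0.6734 0.0745 0.1825] [0.6692 0.0745 0.172 ]
220 [91 90 91] [0.6729 0.0745 0.185 ] [0.6676 0.0745 0.172 ]
222 [90 93 89] [0.6733 0.0745 0.1896] [0.666  0.0745 0.172 ]
226 [89 88 90] [0.6726 0.0745 0.195 ] [0.6628 0.0745 0.172 ]
```

Pin x is 0.6692 and the hole is at 0.6703, so I nudge +1 mm and lower in stages.

Emit:
play_rows:
  increments:
    - [1,0,0,0,0,0]
    - [0,0,4,0,0,0]
    - [0,0,4,0,0,0]
    - [0,0,4,0,0,0]
    - [0,0,4,0,0,0]
    - [0,0,0,0,0,0]

```text
t: 15.65
ee_pos: [0.6713, 0.0759, 0.1827]
tool_rot: [180.0, 0.1, -0.0]
force: [-0.2, -0.5, -0.7]
opening: 0.0171
grasp_force: 25.0
```

Emit:
play_rows:
  increments:
    - [0,0,4,0,0,0]
    - [0,0,4,0,0,0]
    - [0,0,4,0,0,0]
    - [0,0,0,0,0,0]

```text
t: 16.05
ee_pos: [0.6714, 0.0759, 0.1708]
tool_rot: [180.0, 0.1, 0.0]
force: [0.4, 0.7, -0.9]
opening: 0.0172
grasp_force: 25.0
```

Foot is now at about 0.152, inside the socket, with no contact force. I continue.

Emit:
play_rows:
  increments:
    - [0,0,4,0,0,0]
    - [0,0,4,0,0,0]
    - [0,0,4,0,0,0]
    - [0,0,4,0,0,0]
    - [0,0,2,0,0,0]
    - [0,0,0,0,0,0]

```text
t: 16.65
ee_pos: [0.6716, 0.0759, 0.1532]
tool_rot: [180.0, 0.0, 0.0]
force: [1.2, 0.4, -1.3]
opening: 0.0172
grasp_force: 25.0
```

Emit:
play_rows:
  increments:
    - [0,0,0,0,0,0]
    - [0,0,0,0,0,0]
    - [0,0,0,0,0,0]
  hand: 34

```text
t: 16.95
ee_pos: [0.6719, 0.0761, 0.154]
tool_rot: [-180.0, -0.0, -0.0]
force: [0.5, -0.4, 0.7]
opening: 0.0312
grasp_force: 0.0
```

```bash
cat > pinchk.py <<'E'
from h import *
np.set_printoptions(precision=4,suppress=True)
s=manip.observe();im,P,o,ray=wrist();print(s["t"],s["ee_pos"],s["force"],s["opening"])
hsv=cv2.cvtColor(im["frame"],cv2.COLOR_RGB2HSV)
m=((cv2.inRange(hsv,(0,140,60),(3,255,255))|cv2.inRange(hsv,(174,140,60),(180,255,255)))>0)&(np.hypot(P[...,0]-.67,P[...,1]-.0745)<.03)&(P[...,2]>.17)
p=P[m];print('red',len(p),p.min(0),p.max(0),np.percentile(p[:,2],97))
E
python3 pinchk.py
```

```text
16.95 [0.6719 0.0761 0.154 ] [ 0.5119 -0.3506  0.6644] 0.031178987671499937
red 1274 [0.653  0.0464 0.1701] [0.6825 0.091  0.2062] 0.2054606438664956
```

The head top is at 0.206, so the pin is home. I'll raise and go above the basket's yellow grip.

Emit:
play_rows:
  increments:
    - [0,0,-15,0,0,0]
    - [0,0,-30,0,0,0]
    - [0,0,-35,0,0,0]
    - [0,0,-20,0,0,0]
    - [-19,31,0,0,0,0]
    - [-19,31,0,0,0,0]
    - [-19,31,0,0,0,0]
    - [-19,31,0,0,0,0]

```text
t: 17.8
ee_pos: [0.5952, -0.0491, 0.2552]
tool_rot: [180.0, -0.1, 0.0]
force: [0.8, -1.3, 0.1]
opening: 0.0338
grasp_force: 0.0
```

Emit:
play_rows:
  increments:
    - [-19,31,0,0,0,0]
    - [-19,31,0,0,0,0]
    - [-19,31,0,0,0,0]
    - [-19,31,0,0,0,0]
    - [-19,31,0,0,0,0]
    - [-19,31,0,0,0,0]
    - [-19,31,0,0,0,0]
    - [-19,31,0,0,0,0]
  hand: 60

```text
t: 18.6
ee_pos: [0.4431, -0.2971, 0.2553]
tool_rot: [180.0, -0.1, 0.0]
force: [0.4, 0.5, 0.1]
opening: 0.0603
grasp_force: 0.0
```

Emit:
play_rows:
  increments:
    - [-19,31,0,0,0,0]
    - [-19,31,0,0,0,0]
    - [0,0,25,0,0,-5]
    - [0,0,25,0,0,-6]
    - [0,0,20,0,0,0]
    - [0,0,0,0,0,0]
    - [0,0,0,0,0,0]

```text
t: 19.3
ee_pos: [0.4061, -0.3581, 0.185]
tool_rot: [180.0, -0.0, 11.0]
force: [0.1, -0.6, 0.7]
opening: 0.0603
grasp_force: 0.0
```

Run:
```python
from h import *
np.set_printoptions(precision=4,suppress=True)
s=manip.observe();im,P,o,ray=wrist("w7");print(s["t"],s["ee_pos"],s["tool_rot"],s["opening"])
hsv=cv2.cvtColor(im["frame"],cv2.COLOR_RGB2HSV)
m=(cv2.inRange(hsv,(20,120,70),(36,255,255))>0)&(np.hypot(P[...,0]-.40,P[...,1]+.363)<.06)&(P[...,2]>.1)
p=P[m];print(len(p),p.min(0),p.max(0));top=p[abs(p[:,2]-.1545)<.006];print(len(top),top.mean(0),cv2.minAreaRect(top[:,:2].astype(np.float32)*1000))
g=(P[...,2]>.036)&(P[...,2]<.055)&(np.hypot(P[...,0]-.40,P[...,1]+.363)<.09);print('rim',g.sum(),cv2.minAreaRect(P[g][:,:2].astype(np.float32)*1000))
```

```text
19.3 [ 0.4061 -0.3581  0.185 ] [179.9658  -0.0383  10.988 ] 0.06025105515784653
3955 [ 0.3878 -0.4088  0.115 ] [ 0.4481 -0.318   0.3103]
894 [ 0.4012 -0.3671  0.1538] ((400.2427062988281, -367.3778991699219), (17.770442962646484, 29.6813907623291), 10.461496353149414)
rim 733 ((399.9269104003906, -368.0043640136719), (100.12001037597656, 76.43144989013672), 11.262382507324219)
```

View pics/w7.png

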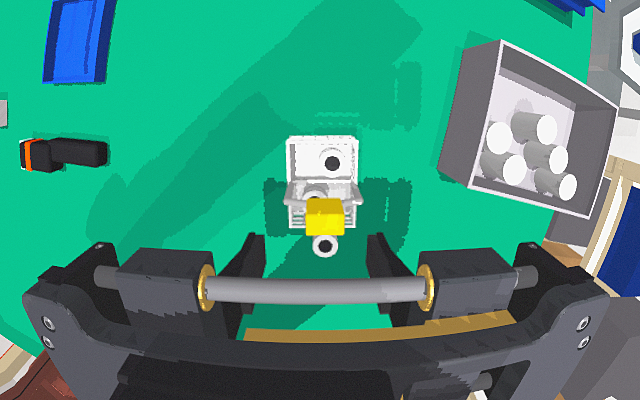

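The wrist view shows the grip at (325,217) over the basket. Grip centre is (0.4002,-0.3675) at yaw about 11°, so I centre, descend and grip.

Emit:
play_rows:
  increments:
    - [-4,4,5,0,0,0]
    - [-4,4,11,0,0,0]
    - [0,0,15,0,0,0]
    - [0,0,15,0,0,0]
    - [0,0,15,0,0,0]
    - [0,0,15,0,0,0]
    - [0,0,13,0,0,0]
    - [0,0,0,0,0,0]

```text
t: 20.15
ee_pos: [0.3981, -0.3669, 0.0926]
tool_rot: [-179.9, 0.1, 11.0]
force: [0.6, 0.4, -0.1]
opening: 0.06
grasp_force: 0.0
```

Emit:
play_rows:
  increments:
    - [0,0,0,0,0,0]
    - [0,0,0,0,0,0]
    - [0,0,0,0,0,0]
    - [0,0,0,0,0,0]
    - [0,0,0,0,0,0]
    - [0,0,0,0,0,0]
  hand: 20
  force: 45

```text
t: 20.75
ee_pos: [0.3996, -0.3674, 0.095]
tool_rot: [180.0, -0.0, 11.0]
force: [-0.5, 1.1, 2.7]
opening: 0.0294
grasp_force: 45.0
```

Gripped at 29.4 mm. I'll lift gently, turn to yaw 2°, and carry it to in front of the hook.

Emit:
play_rows:
  increments:
    - [0,0,-5,0,0,0]
    - [0,0,-10,0,0,0]
    - [0,0,-17,0,0,0]
    - [0,0,-20,0,0,0]
    - [0,0,-20,0,0,0]
    - [0,0,-17,0,0,3]
    - [0,0,-10,0,0,3]
    - [0,0,-3,0,0,3]

```text
t: 21.55
ee_pos: [0.3998, -0.3678, 0.1986]
tool_rot: [179.9, -0.1, 1.9]
force: [0.1, -1.3, -4.3]
opening: 0.0298
grasp_force: 44.9
```

Emit:
play_rows:
  increments:
    - [1,-4,0,0,0,0]
    - [3,-10,0,0,0,0]
    - [4,-16,0,0,0,0]
    - [5,-20,0,0,0,0]
    - [5,-20,0,0,0,0]
    - [5,-20,0,0,0,0]
    - [5,-20,0,0,0,0]
    - [5,-20,0,0,0,0]

```text
t: 22.35
ee_pos: [0.4279, -0.2337, 0.1964]
tool_rot: [-180.0, 0.0, 2.1]
force: [-0.1, 0.2, -4.0]
opening: 0.0297
grasp_force: 44.9
```

Emit:
play_rows:
  increments:
    - [5,-20,0,0,0,0]
    - [5,-20,0,0,0,0]
    - [5,-20,0,0,0,0]
    - [5,-20,0,0,0,0]
    - [5,-20,0,0,0,0]
    - [5,-20,0,0,0,0]
    - [5,-20,0,0,0,0]
    - [5,-20,0,0,0,0]

```text
t: 23.15
ee_pos: [0.4617, -0.0726, 0.1964]
tool_rot: [180.0, 0.0, 2.1]
force: [0.4, -0.3, -3.7]
opening: 0.0295
grasp_force: 44.9
```

Emit:
play_rows:
  increments:
    - [5,-20,0,0,0,0]
    - [5,-20,0,0,0,0]
    - [5,-20,0,0,0,0]
    - [5,-16,0,0,0,0]
    - [3,-10,0,0,0,0]
    - [2,-3,0,0,0,0]
    - [0,0,0,0,0,0]
    - [0,0,0,0,0,0]

```text
t: 23.95
ee_pos: [0.4839, 0.014, 0.1965]
tool_rot: [180.0, 0.0, 2.0]
force: [-0.4, -0.2, -4.2]
opening: 0.0293
grasp_force: 44.9
```

```bash
cat > hook.py <<'E'
from h import *
np.set_printoptions(precision=4,suppress=True)
s=manip.observe();im,P,o,ray=wrist();print(s["t"],s["ee_pos"],s["tool_rot"],s["opening"],s["force"])
f=im["frame"];r=np.hypot(P[...,0]-.672,P[...,1]-.0195)
m=(P[...,2]>.155)&(P[...,2]<.2)&(abs(P[...,1]-.016)<.02)&(P[...,0]<.65)&(P[...,0]>.51)
p=P[m]
for x0 in np.arange(.51,.65,.01):
    k=(p[:,0]>x0)&(p[:,0]<x0+.01)
    if k.sum()>3: print('bar',round(x0,3),k.sum(),np.median(p[k],0),p[k].min(0)[1:],p[k].max(0)[1:])
T=R.from_euler('xyz',s["tool_rot"],degrees=True).as_matrix();t=(P-s["ee_pos"])@T
hsv=cv2.cvtColor(f,cv2.COLOR_RGB2HSV)
y=(cv2.inRange(hsv,(20,120,50),(36,255,255))>0)&(abs(t[...,0])<.02)&(abs(t[...,1])<.03)&(t[...,2]<.02)&(t[...,2]>-.07)
q=t[y];print('grip',len(q),q.min(0),q.max(0))
w=(t[...,2]>-.012)&(t[...,2]<.02)&(abs(t[...,0])<.015)&(abs(t[...,1])<.04)&(hsv[...,1]<70);q=t[w];print('wire',len(q),q.min(0) if len(q) else '',q.max(0) if len(q) else '')
cv2.imwrite("pics/w8.png",f[...,::-1])
E
python3 hook.py
```

```text
23.95 [0.4839 0.014  0.1965] [179.9781   0.0261   1.9568] 0.029259704104327405 [-0.3573 -0.229  -4.2389]
bar 0.51 33 [0.5191 0.0124 0.1918] [0.0085 0.1892] [0.0162 0.1934]
bar 0.52 251 [0.5249 0.0126 0.1852] [0.0085 0.1692] [0.0167 0.1932]
bar 0.53 169 [0.5349 0.0134 0.1692] [0.0098 0.1635] [0.0171 0.1735]
bar 0.54 159 [0.5449 0.0138 0.1658] [0.0101 0.1628] [0.0174 0.1683]
bar 0.55 171 [0.555  0.0143 0.1676] [0.0105 0.1627] [0.0184 0.17  ]
bar 0.56 175 [0.5652 0.015  0.1694] [0.0109 0.1664] [0.0187 0.1726]
bar 0.57 172 [0.5748 0.0149 0.1715] [0.0113 0.1685] [0.019  0.1739]
bar 0.58 180 [0.5847 0.0155 0.1735] [0.0117 0.1702] [0.0193 0.1759]
bar 0.59 190 [0.595  0.0162 0.1738] [0.0121 0.1701] [0.0203 0.176 ]
bar 0.6 187 [0.605  0.0165 0.1738] [0.0124 0.1708] [0.0207 0.1758]
bar 0.61 182 [0.6149 0.0169 0.1738] [0.0128 0.1703] [0.021  0.1767]
bar 0.62 166 [0.6249 0.0171 0.1739] [0.013  0.1699] [0.021  0.1767]
bar 0.63 119 [0.6342 0.0175 0.1737] [0.014  0.1552] [0.0334 0.1759]
bar 0.64 5 [0.6417 0.0307 0.1551] [0.0242 0.1551] [0.0343 0.156 ]
grip 2737 [ 0.0013 -0.0142 -0.0632] [ 0.0105  0.0166 -0.0084]
wire 617 [-0.0029 -0.0359 -0.0109] [0.0045 0.0379 0.02  ]
```

The bar's lowest point is near (0.5425,0.0138) and the handle underside is about 0.210, which clears the tip by 16 mm. I'll advance 58 mm, then lower.

Emit:
play_rows:
  increments:
    - [5,0,0,0,0,0]
    - [10,0,0,0,0,0]
    - [12,0,0,0,0,0]
    - [12,0,0,0,0,0]
    - [11,0,0,0,0,0]
    - [6,0,0,0,0,0]
    - [2,0,0,0,0,0]
    - [0,0,0,0,0,0]

```text
t: 24.8
ee_pos: [0.5422, 0.017, 0.1965]
tool_rot: [-180.0, 0.0, 2.0]
force: [-1.0, -0.1, -4.5]
opening: 0.0297
grasp_force: 44.9
```

Emit:
play_rows:
  increments:
    - [0,0,3,0,0,0]
    - [0,0,7,0,0,0]
    - [0,0,8,0,0,0]
    - [0,0,8,0,0,0]
    - [0,0,6,0,0,0]
    - [0,0,3,0,0,0]
    - [0,0,0,0,0,0]

```text
t: 25.5
ee_pos: [0.5418, 0.0168, 0.1611]
tool_rot: [-180.0, 0.1, 2.0]
force: [-0.0, -0.0, -4.3]
opening: 0.0294
grasp_force: 44.9
```

```bash
python3 hook.py | grep -v bar; python3 arm.py
```

```text
25.5 [0.5418 0.0168 0.1611] [-179.9953    0.0507    1.9982] 0.029444446431259028 [-0.0085 -0.0309 -4.303 ]
grip 2737 [ 0.0007 -0.0142 -0.0629] [ 0.0104  0.0166 -0.0012]
wire 830 [-0.0031 -0.0359 -0.0112] [0.015  0.0381 0.02  ]
scene 209 [0.675  0.0751 0.1707] ((673.4048461914062, 66.28801727294922), (37.569374084472656, 61.32509994506836), 4.01315975189209)
top 113 [0.6709 0.068  0.1729] ((671.95947265625, 66.64242553710938), (29.619869232177734, 54.27385711669922), 2.050391912460327)
```

Emit:
play_rows:
  increments:
    - [0,0,2,0,0,0]
    - [0,0,2,0,0,0]
    - [0,0,2,0,0,0]
    - [0,0,0,0,0,0]

```text
t: 26.05
ee_pos: [0.5422, 0.0168, 0.1555]
tool_rot: [-180.0, -0.0, 2.0]
force: [0.8, 0.1, -3.8]
opening: 0.0292
grasp_force: 44.9
```

Emit:
play_rows:
  increments:
    - [0,0,1,0,0,0]
    - [0,0,1,0,0,0]
    - [0,0,0,0,0,0]

```text
t: 26.35
ee_pos: [0.5428, 0.0165, 0.1545]
tool_rot: [180.0, -0.1, 2.0]
force: [-0.5, -1.0, 3.4]
opening: 0.0296
grasp_force: 45.0
```

The force has flipped to +3.4 N, so the handle is resting on the hook. Releasing.

Emit:
play_rows:
  increments:
    - [0,0,0,0,0,0]
    - [0,0,0,0,0,0]
    - [0,0,0,0,0,0]
    - [0,0,0,0,0,0]
    - [0,0,0,0,0,0]
  hand: 60

```text
t: 26.85
ee_pos: [0.5421, 0.017, 0.1536]
tool_rot: [-180.0, 0.0, 2.0]
force: [0.3, 0.1, -0.2]
opening: 0.0573
grasp_force: 0.0
```

Emit:
play_rows:
  increments:
    - [0,0,-5,0,0,0]
    - [0,0,-10,0,0,0]
    - [0,0,-20,0,0,0]
    - [0,0,-30,0,0,0]
    - [0,0,-30,0,0,0]
    - [0,0,-30,0,0,0]
    - [0,0,0,0,0,0]
    - [0,0,0,0,0,0]

```text
t: 27.65
ee_pos: [0.5425, 0.0169, 0.2798]
tool_rot: [180.0, -0.1, 2.0]
force: [-0.7, -0.2, -0.2]
opening: 0.0598
grasp_force: 0.0
```

Emit:
play_rows:
  increments:
    - [-20,0,0,0,0,0]
    - [-30,0,0,0,0,0]
    - [-30,0,0,0,0,0]
    - [-10,0,0,0,0,0]
    - [0,0,0,0,0,0]
    - [0,0,0,0,0,0]
    - [0,0,0,0,0,0]
    - [0,0,0,0,0,0]

```text
t: 28.45
ee_pos: [0.4527, 0.0138, 0.2783]
tool_rot: [-180.0, 0.0, 2.0]
force: [0.4, -0.7, 0.1]
opening: 0.06
grasp_force: 0.0
```

```bash
python3 pinchk.py
python3 - <<'E'
from h import *
np.set_printoptions(precision=4,suppress=True)
for i in range(2):
    im,P,o,ray=wrist("w9");hsv=cv2.cvtColor(im["frame"],cv2.COLOR_RGB2HSV)
    m=(cv2.inRange(hsv,(20,120,70),(36,255,255))>0)&(np.hypot(P[...,0]-.54,P[...,1]-.016)<.06)&(P[...,2]>.15)
    p=P[m];top=p[p[:,2]>.2];print(len(p),p.min(0),p.max(0),top.mean(0),cv2.minAreaRect(top[:,:2].astype(np.float32)*1000))
    g=(P[...,2]>.09)&(P[...,2]<.115)&(np.hypot(P[...,0]-.54,P[...,1]-.016)<.09);print('rim',g.sum(),cv2.minAreaRect(P[g][:,:2].astype(np.float32)*1000),P[g].mean(0))
E
```

```text
28.45 [0.4527 0.0138 0.2783] [ 0.4393 -0.7347  0.055 ] 0.05995154303560496
797 [0.5347 0.0016 0.1645] [0.5526 0.0341 0.463 ] [0.5432 0.0162 0.2172] ((543.5576782226562, 16.50733757019043), (17.035642623901367, 29.40323257446289), 2.266484022140503)
rim 963 ((543.523681640625, 13.366596221923828), (99.97476196289062, 76.97348022460938), 2.5530455112457275) [0.542  0.012  0.1008]
804 [0.5346 0.0016 0.1657] [0.5525 0.034  0.463 ] [0.5431 0.0162 0.2187] ((543.4976196289062, 16.523279190063477), (17.08808708190918, 29.463529586791992), 2.114807605743408)
rim 956 ((543.5166625976562, 13.440364837646484), (100.0397720336914, 76.7381362915039), 2.3381707668304443) [0.5416 0.0113 0.1009]Traceback (most recent call last):
  File "pinchk.py", line 6, in <module>
    p=P[m];print('red',len(p),p.min(0),p.max(0),np.percentile(p[:,2],97))
                              ~~~~~^^^
    return umr_minimum(a, axis, None, out, keepdims, initial, where)
ValueError: zero-size array to reduction operation minimum which has no identity
```

View pics/w9.png

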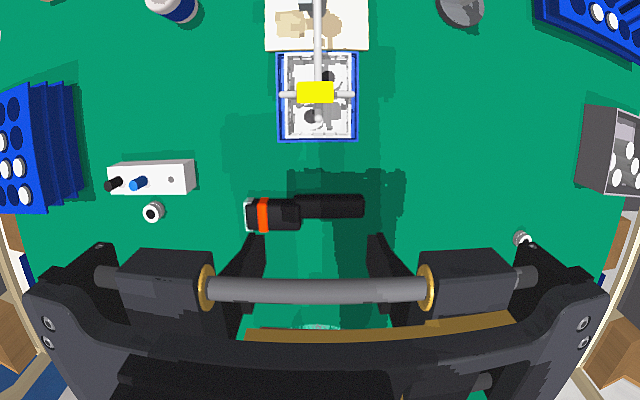

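The wrist view shows the basket hanging level on the hook over the pan, grip at (315,92), with the parts inside; the bystanders are in place. I'll check the pin with the scene camera, then hand in.

Run:
```python
from h import *
im=manip.get_image("scene");P=cloud(im);hsv=cv2.cvtColor(im["frame"],cv2.COLOR_RGB2HSV)
m=((cv2.inRange(hsv,(0,140,60),(5,255,255))|cv2.inRange(hsv,(172,140,60),(180,255,255)))>0)&(np.hypot(P[...,0]-.67,P[...,1]-.0745)<.025)&(P[...,2]>.18)
p=P[m];print(len(p),p.mean(0),p[:,2].max())
if len(p)>15 and p[:,2].max()<.213: print(manip.job_done())
```

```text
87 [0.67374787 0.07994883 0.19631764] 0.20932604004334343
the job is handed in; nothing more can be done
None
```

The hook arm is at its stop and locked by the red pin, the basket hangs upright on the hook with both parts inside, and the job was handed in at about 28.6 s (limit 67 s); no verdict came back.

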